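# Clear the feeder off a nestling box and hold its hatch open

### The job

First lift the blue feeder up and off the rail on the front edge of the white nestling box's hatch, and stand it upright on the steel feeding tray without spilling its mash. Then raise the clear hatch with the black handle, which falls shut by itself, until the panel is level (40 degrees from shut) and keep it there: finish while still holding it up, so that a colleague can reach in. Leave the glass jar, the thermometer and the dropper bottle where they are.

Things in the scene. Friction and masses are not known exactly. Their poses are not given: they have to be found in the camera images.
- box: White nestling box, heavy, fixed: 230 mm deep (x from -130 to +100 mm), 300 mm wide (y), roof 218 mm high; a nest shows inside. Origin: on the worktable below it, mid-width; x to its back, y to the left seen from its front, z up; the front (-x side) faces the robot. Sill at x = -130 mm, 90 mm high; the grey litter drawer below stands out to x = -158 mm and up to 74 mm.
- hatch_hinge (a point): Middle of the hatch's hinge axis, at (20, 0, 222) mm in the box frame; the axis runs along the box's y.
- hatch (a joint): Opening angle of the hatch, rad: 0 = shut (panel slopes down to the front at 40 degrees), grows as its front edge rises; 0.698 (40 degrees) = panel level; limit 1.6. Clear panel in an aluminium frame, 200 mm long from hinge to front edge, about 0.45 kg. Nothing props it: let go, it falls shut.
- hatch_bar (a point): Middle of the hatch's black handle: a round bar 10 mm thick along the box's y, straight grip 100 mm long, 45 mm off the panel on two posts. Shut, it lies at (-109, 0, 173) mm in the box frame; with the panel level, 130 mm before and 45 mm above the hinge axis. The bar may turn between the fingers as the hatch swings.
- rail_mid (a point): Middle of the steel feeder rail, 8 mm thick, running along the box's y to 135 mm either side; fixed to the front edge of the hatch, it rises with it. Hatch shut: at (-150, 0, 94) mm in the box frame, 20 mm before the sill.
- feeder_mid (a point): Centre of the blue feeder, half-way up its sleeve: upright, round, 50 mm outside diameter, 42 mm high, flat bottom 21 mm below this point; a clear cup of yellow mash sits in it. 0.1 to 0.17 kg. z is up along the sleeve, +x points to its strap hook (hung: along the box's +x).
- feeder_hook (a point): Top of the feeder's steel strap hook, over the rail when hung: 34 mm behind (+x) and 32 mm above feeder_mid; 26 mm wide. Its back leg comes down 19 mm behind the rail, 12 mm inner gap. To free it lift the feeder straight up at least 20 mm, then move it away to the front (-x of the box).
- tray: Steel feeding tray, fixed, 105 mm (x) by 160 mm (y), rim 13 mm high, walls and floor 3 mm thick; origin: centre of its underside, on the worktable; z up. Empty; the feeder is to stand on its floor. The clear door of a tall white brooder cabinet (500 mm high, fixed) stands upright 120 mm or more behind the tray's centre; the cabinet's left front corner is near (0.60, 0.19) m.
- jar: Clear glass jar, 62 mm wide, 60 mm high, loose; origin: centre of its underside. Leave it alone.
- thermometer: White electronic thermometer with buttons, 78 x 52 x 17 mm, lying loose on the worktable; origin: centre of its underside. Leave it alone.
- drops: Amber dropper bottle with black rubber top, 33 mm wide, 102 mm high, standing loose left of the box near the table's front; origin: centre of its underside. Leave it alone.

How it is judged:
On the way, in this order (a step that is already met when the one before it is completed fails the run):
1. the feeder is lifted off the rail, clear of the hatch, while the hatch stays shut (contact force between feeder and hatch below 0.05 N and contact force between feeder and anything else above 0.5 N and x of feeder_mid in the frame of box below -0.208 m and value of joint hatch below 0.12 rad), for 0.1 s.
2. the feeder stands upright on the tray, let go (x of feeder_mid in the frame of tray between -0.04 and 0.04 m and y of feeder_mid in the frame of tray between -0.07 and 0.07 m and z of feeder_mid in the frame of tray below 0.032 m and angle between feeder_mid's own z axis and vertical below 0.12 rad and contact force between feeder and the fingers below 0.05 N and contact force between feeder and tray above 0.3 N and linear speed of feeder below 0.03 m/s), for 0.3 s.
At the end, for the whole second after the job is handed in: The hatch is held by the robot with its panel level within 7 degrees (0.58 to 0.82 rad) and still, while the feeder stands upright (within 7 degrees) and at rest on the floor of the tray, not touched by the robot (all of step 2 and value of joint hatch between 0.578 and 0.818 rad and velocity of joint hatch between -0.1 and 0.1 rad/s and (contact force between hatch and the fingers above 0.3 N or contact force between hatch and the arm above 0.3 N)); the arm keeps its last pose, push and grip.
It fails at once if the feeder is tipped by more than 34 degrees and spills (angle between feeder_mid's own z axis and vertical above 0.6 rad).
It fails at once if the hatch is raised by more than 14 degrees before the feeder is over the tray (value of joint hatch above 0.25 rad and horizontal distance between feeder_mid and tray above 0.09 m).
It fails at once if the glass jar is pushed away by more than 30 mm or knocked over (distance of jar from where it was at the start of the episode above 0.03 m or angle between jar's own z axis and vertical above 0.5 rad).
It fails at once if the thermometer is pushed away by more than 30 mm or knocked over (distance of thermometer from where it was at the start of the episode above 0.03 m or angle between thermometer's own z axis and vertical above 0.5 rad).
It fails at once if the dropper bottle is pushed away by more than 30 mm or knocked over (distance of drops from where it was at the start of the episode above 0.03 m or angle between drops's own z axis and vertical above 0.5 rad).
It also fails if it takes over 67 s, if anything falls off the work surface, if the arm or the gripper's body presses on something with over 40 N, if the wrist force passes 120 N, or if a joint passes its speed limit or range.

### The arm

A 7-joint arm with a two-finger parallel gripper is mounted at the origin on a cart in front of the work surface, level with it; the furniture and walls round the work are solid. World frame = base frame: x ahead of the robot, y to its left, z up, the work surface at z = 0. Lengths are in m, angles in rad, forces in N, time in s.
With the tool pointing down it reaches from about 0.35 to 0.9 m from the base axis. Payload 19.9 kg.
Tool frame: the origin (TCP) lies at the very end of the fingers, on their centre line; the grasp point (between the pads) lies grip_point_offset behind it (grip_point_offset is the distance from the TCP to the grasp point, in m); z points along the fingers, y is the line along which they close (so a half turn about z gives the same grasp; the last joint's range is limited). The gripper opens to 85 mm and grips with 20 to 120 N. Pads are 22 mm wide; open, the fingers measure 114 mm over their backs; the gripper's body (76 mm by 85 mm) begins 54 mm behind the grasp point. The pads swing forward as they close: fully open they stand 13 mm farther back than shut.
Start: joints at [-1.302, 0.417, -0.01, 1.614, 0.005, 1.111, -0.053], TCP at [0.191, 0.595, 0.231] pointing down, gripper open.
Joint ranges: [-2.81, 2.81], [-0.39, 2.02], [-1.27, 1.25], [0.06, 2.57], [-1.19, 4.33], [0.19, 2], [-2.82, 2.82]. Speed limits (rad/s): [1.89, 1.89, 2.39, 2.39, 3.01, 3.01, 3.01].

### API

Orientations are given as a unit quaternion [x, y, z, w].
In Python, from station import * gives the robot as it stands.
- The arm moves only by the tool drive_tool, never from a script. Its argument "deltas" is one flat list of numbers, 7 for each row, row after row: the shift along the tool's x, y, z as a fraction of full scale, then the turn, a rotation vector about the tool's x, y, z as a fraction of full scale, then the opening, from 0 (shut) to 1 (fully open). In form: [tx, ty, tz, wx, wy, wz, grip, tx, ty, tz, wx, wy, wz, grip, ...]. A call has 1 to 8 rows; each row is the pose to reach, as a shift and turn from the pose commanded when the call began, along the tool's axes at that moment, turning the shorter way round; what a row does not reach only later rows make up. Full scale, the value 1, is 0.15 m for a shift and 180 degrees for a turn. A row lasts 1/12 s, in which the tool goes at most 41.7 mm and 7.16 degrees, less where a joint would pass 70% of its speed; a pose out of reach is approached as far as the arm can. A call with a number of a shift or a turn outside -1 to 1 is refused whole. A call with a gripper value outside its range is refused whole. The fingers move at their own pace and stop on an object; "force" is the grip in N (left out, the last holds). Time passes only in rows, so rows that repeat a pose let the fingers close. It gives the time, the measured TCP pose, the force, the opening and the grip force at its end, in the units of the state.
- get_state(): the state, without advancing time (a new reading comes with each control period).
- capture(name): name is "side" or "top" or "wrist"; returns the picture (384x512x3 uint8, red, green, blue); there is no depth.
- camera_info(name): a dict with "camera_matrix" (3x3 intrinsics, pixels), "extrinsics" (4x4, takes a point from world to camera coordinates). Camera axes: x right, y down, z forward; pixel columns grow to the right and rows downward; lengths in m; the calibration is good to about 2 mm. A picture is of the moment at which its call begins: read the wrist's pose just before it. camera_info takes no time and is no camera call; for the wrist camera it gives the pose at the moment of the call.
- hand_in(): hands the job in; it is judged then, once.
The state is a dict: "t": time; "joints": joint angles; "qd": joint speeds; "joint_torque": joint torques, N m; "tcp_pos": TCP position; "tcp_rot": TCP orientation; "ft_force": force on the tool from outside, world axes, zero at the start; "ft_torque": the same for the moment, N m; "gripper_width": opening from 0.0 (shut) to 1.0 (fully open); "grip_force": force on a finger pad.
Only numpy, scipy, OpenCV 4.12 (cv2) and the standard library are available. Lean on these libraries where they do the work, as an engineer would, in place of code of your own. Each camera call takes 0.05 s, during which the arm holds its last target. There are 200 camera calls.

## Working session

There is one attempt and no reset: what is moved stays moved. The work goes in short steps, Python scripts to look and compute and a tool call to move; the robot and the scene stay as the last step left them, time stands still between calls to the robot, and variables do not carry over. Pictures are saved under pics/ and viewed, at most 13 in all, crops included, and the job is handed in when it is done.

Besides the shell and the picture viewer there is one more tool, called after "Call:" as name(argument=value, ...) on one line, values as JSON. drive_tool: Moves the arm, as the interface text tells. Its arguments: {"type":"object","properties":{"deltas":{"type":"array","items":{"type":"number","minimum":-1,"maximum":1}},"force":{"type":"number"}},"required":["deltas"]}

```bash
mkdir -p pics; ls; python3 - <<'E'
from station import *
import cv2,numpy as np
s=get_state();print({k:np.round(v,3) for k,v in s.items()})
for n in ("side","top"):
    im=capture(n);cv2.imwrite(f"pics/{n}0.png",cv2.resize(im[:,:,::-1],(800,600),interpolation=cv2.INTER_CUBIC));cv2.imwrite(f"pics/raw_{n}0.png",im[:,:,::-1])
    c=camera_info(n);print(n,np.round(c["camera_matrix"],2).tolist(),np.round(c["extrinsics"],4).tolist())
try: print(grip_point_offset)
except Exception as e: print(e)
E
```

```text
pics
{'t': np.float64(0.0), 'joints': array([-1.303,  0.418, -0.01 ,  1.614,  0.005,  1.111, -0.053]), 'qd': array([ 0.001,  0.001,  0.001, -0.001,  0.001,  0.001,  0.   ]), 'joint_torque': array([ 3.0000e-03, -8.6445e+01,  6.8100e-01, -4.3490e+01,  1.9000e-02,
        8.0000e-03, -0.0000e+00]), 'tcp_pos': array([0.19 , 0.595, 0.231]), 'tcp_rot': array([ 0.154,  0.988, -0.001, -0.   ]), 'ft_force': array([-0.055, -0.276,  0.441]), 'ft_torque': array([0.009, 0.011, 0.012]), 'grip_force': np.float64(0.0), 'gripper_width': np.float64(1.004)}
side [[488.04, 0.0, 257.64], [0.0, 488.04, 194.09], [0.0, 0.0, 1.0]] [[-0.452, -0.8918, -0.02, 0.4297], [-0.3477, 0.1968, -0.9167, 0.2811], [0.8215, -0.4074, -0.399, 1.4977], [0.0, 0.0, 0.0, 1.0]]
top [[365.09, 0.0, 253.8], [0.0, 365.09, 188.43], [0.0, 0.0, 1.0]] [[0.0248, -0.9992, -0.0307, 0.2089], [-0.9851, -0.0192, -0.1711, 0.558], [0.1704, 0.0345, -0.9848, 1.2021], [0.0, 0.0, 0.0, 1.0]]
0.0187
```

View pics/side0.png

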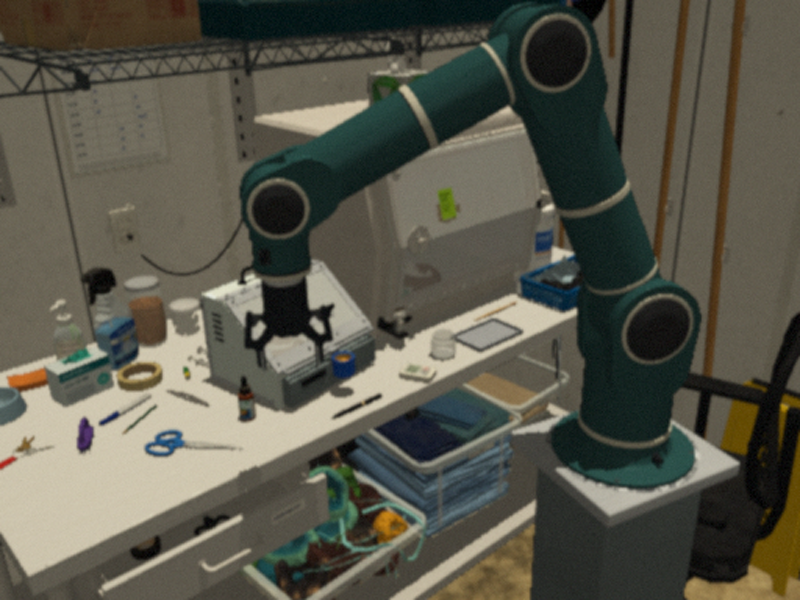

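View pics/top0.png

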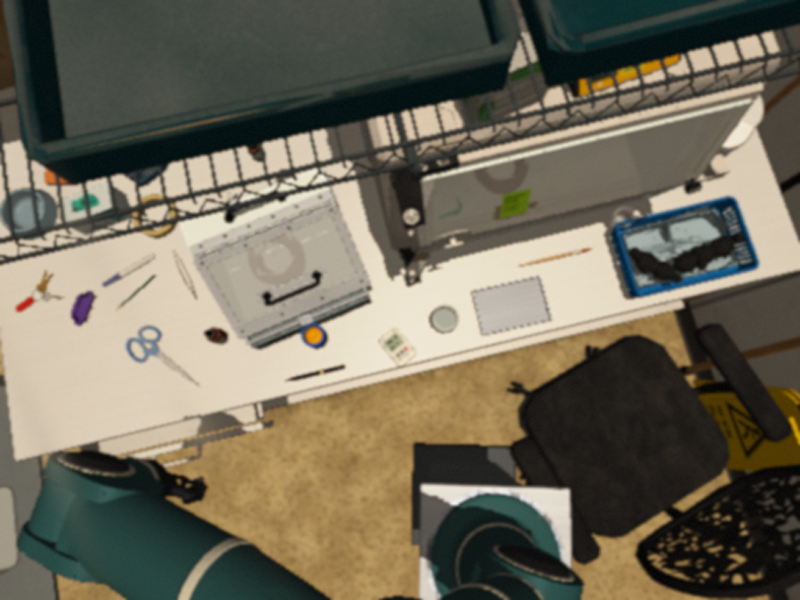

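The side view shows the blue feeder near (343,362), the box, and the tray near (487,334). In the top view the feeder is at (314,335), the handle at (268,298)–(317,275), the tray at (511,305), the jar at (444,319), the thermometer at (397,346) and the bottle at (216,335). I'll enlarge both views.

```bash
python3 - <<'E'
import cv2
t=cv2.imread("pics/raw_top0.png");s=cv2.imread("pics/raw_side0.png")
# top crop x 115..365, y 105..245 ; side crop x 125..345,y 160..280
a=cv2.resize(t[110:240,115:365],(800,416),interpolation=cv2.INTER_CUBIC);print(800/250)
b=cv2.resize(s[160:280,125:345],(800,436),interpolation=cv2.INTER_CUBIC);print(800/220)
cv2.imwrite("pics/tc.png",a);cv2.imwrite("pics/sc.png",b)
E
```

```text
3.2
3.6363636363636362
```

View pics/tc.png

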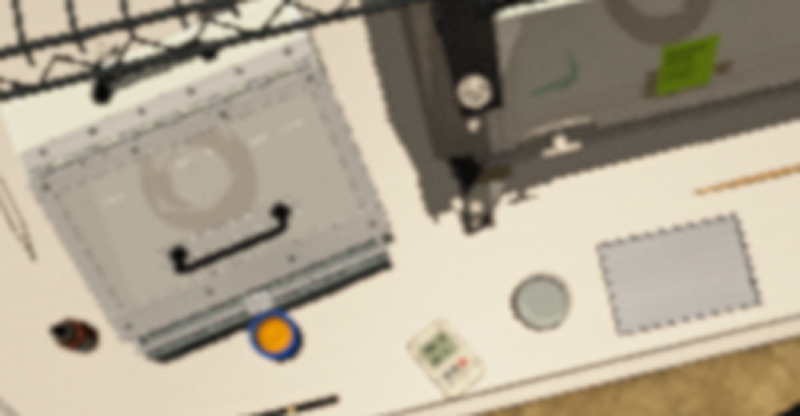

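View pics/sc.png

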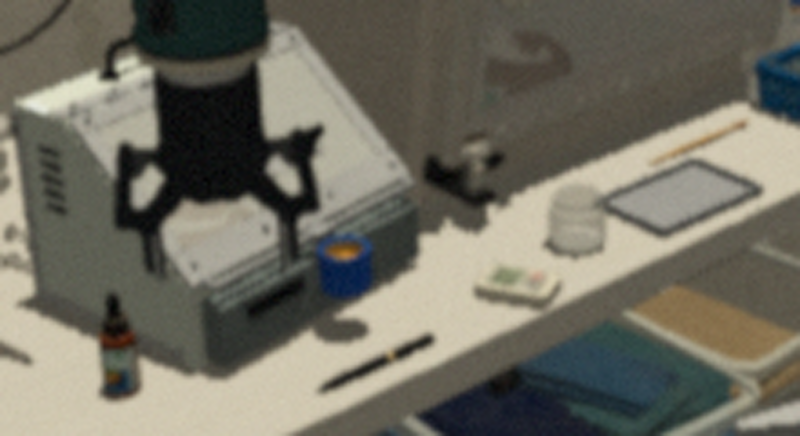

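```bash
cat > h.py <<'E'
import numpy as np
from station import *
from scipy.spatial.transform import Rotation as R
def ray(n,uv):
    c=camera_info(n);K=np.array(c["camera_matrix"]);E=np.array(c["extrinsics"])
    d=E[:3,:3].T@np.linalg.inv(K)@np.array([uv[0],uv[1],1.]);o=-E[:3,:3].T@E[:3,3];return o,d
def atz(n,uv,z):
    o,d=ray(n,uv);return o+d*(z-o[2])/d[2]
def proj(n,P):
    c=camera_info(n);K=np.array(c["camera_matrix"]);E=np.array(c["extrinsics"])
    p=K@(E[:3,:3]@np.asarray(P)+E[:3,3]);return p[:2]/p[2]
T=lambda u,v:(115+u/3.2,110+v/3.2)
S=lambda u,v:(125+u/3.6364,160+v/3.6364)
E
python3 - <<'E'
from h import *
def p(l,u,v,z): 
    q=atz("top",T(u,v),z);print(l,np.round(q,4));return q
a=p("barL",180,267,.173);b=p("barR",284,224,.173);print("yaw",np.degrees(np.arctan2(-(a-b)[0],(a-b)[1])))
a=p("drwL",160,360,.074);b=p("drwR",392,264,.074);print("yaw",np.degrees(np.arctan2(-(a-b)[0],(a-b)[1])),np.linalg.norm(a-b))
a=p("hingeL",38,182,.222);b=p("hingeR",312,70,.222);print("yaw",np.degrees(np.arctan2(-(a-b)[0],(a-b)[1])),np.linalg.norm(a-b))
p("feeder top",276,335,.089);p("hook",260,303,.1)
for i in [(598,243),(738,213),(760,303),(620,333)]:p("tray",*i,.013)
p("jar",541,300,.06);p("therm",446,357,.017);p("drops",66,332,.1)
def s(l,u,v,z): print("S",l,np.round(atz("side",S(u,v),z),4))
s("feeder top",346,248,.089)
for i in [(605,202),(697,160),(762,188),(665,235)]:s("tray",*i,.013)
s("jar bottom",576,245,0);s("drwR",205,372,0);s("brooder knob",478,160,.1)
E
```

```text
barL [0.5114 0.4733 0.173 ]
barR [0.5559 0.3738 0.173 ]
yaw 24.078974197073137
drwL [0.4281 0.5143 0.074 ]
drwR [0.5344 0.275  0.074 ]
yaw 23.947337509392362 0.261900298025484
hingeL [0.5824 0.6006 0.222 ]
hingeR [0.6964 0.3456 0.222 ]
yaw 24.094288892367953 0.27928405163552034
feeder top [0.4554 0.3913 0.089 ]
hook [0.4869 0.4075 0.1   ]
tray [0.5721 0.053  0.013 ]
tray [ 0.6087 -0.1008  0.013 ]
tray [ 0.5091 -0.1228  0.013 ]
tray [0.4731 0.029  0.013 ]
jar [0.5013 0.1174 0.06  ]
therm [0.4425 0.2175 0.017 ]
drops [0.4527 0.6065 0.1   ]
S feeder top [0.4584 0.3922 0.089 ]
S tray [0.5579 0.0492 0.013 ]
S tray [ 0.6007 -0.0976  0.013 ]
S tray [ 0.5039 -0.1193  0.013 ]
S tray [0.4597 0.0344 0.013 ]
S jar bottom [0.507  0.1144 0.    ]
S drwR [0.4523 0.5415 0.    ]
S brooder knob [0.5535 0.2041 0.1   ]
```

```bash
cat >> h.py <<'E'
PSI=np.radians(24);EX=np.array([np.cos(PSI),np.sin(PSI),0]);EY=np.array([-np.sin(PSI),np.cos(PSI),0]);EZ=np.array([0,0,1.])
BOX=np.array([.627,.464,0])
def box(x,y,z): return BOX+x*EX+y*EY+z*EZ
def ori(z,y):
    z=z/np.linalg.norm(z);y=y-z*(y@z);y/=np.linalg.norm(y);return np.column_stack([np.cross(y,z),y,z])
def yawdown(deg): a=np.radians(deg);return ori(-EZ,np.array([np.cos(a),np.sin(a),0]))
def go(pos,M=None):
    s=get_state();C=R.from_quat(s["tcp_rot"]).as_matrix();M=C if M is None else M
    d=C.T@(np.asarray(pos)-s["tcp_pos"]);w=R.from_matrix(C.T@M).as_rotvec()
    print("t",round(float(s["t"]),2),"tcp",np.round(s["tcp_pos"],4),"| shift",np.round(d/.15,3),"turn",np.round(w/np.pi,3),"deg",round(float(np.degrees(np.linalg.norm(w))),1),"rows",np.ceil(max(np.linalg.norm(d)/.0417,np.degrees(np.linalg.norm(w))/7.16)))
E
python3 - <<'E'
from h import *
go([.40,.37,.22],yawdown(114))
E
```

```text
t 0.1 tcp [0.1905 0.595  0.2307] | shift [-1.788 -1.002  0.073] turn [-0.    -0.    -0.232] deg 41.7 rows 8.0
```

Call:
drive_tool(deltas=[-0.9,-0.5,0.04,0,0,-0.116,1,-0.9,-0.5,0.04,0,0,-0.116,1,-0.9,-0.5,0.04,0,0,-0.116,1,-0.9,-0.5,0.04,0,0,-0.116,1,-0.9,-0.5,0.04,0,0,-0.116,1,-0.9,-0.5,0.04,0,0,-0.116,1], force=40)

```text
t: 0.6
tcp_pos: [0.2978, 0.4811, 0.2252]
tcp_rot: [-0.025, 1.0, -0.0, 0.0]
ft_force: [-0.8, 1.2, 0.3]
gripper_width: 0.997
grip_force: 0.0
```

```bash
python3 - <<'E'
from h import *
go([.40,.37,.22],yawdown(114))
E
```

```text
t 0.6 tcp [0.2978 0.4811 0.2252] | shift [-0.643 -0.774  0.035] turn [-0.     0.    -0.117] deg 21.1 rows 4.0
```

Call:
drive_tool(deltas=[-0.643,-0.774,0.035,0,0,-0.117,1,-0.643,-0.774,0.035,0,0,-0.117,1,-0.643,-0.774,0.035,0,0,-0.117,1,-0.643,-0.774,0.035,0,0,-0.117,1,-0.643,-0.774,0.035,0,0,-0.117,1,-0.643,-0.774,0.035,0,0,-0.117,1,-0.643,-0.774,0.035,0,0,-0.117,1])

```text
t: 1.18
tcp_pos: [0.3981, 0.373, 0.2199]
tcp_rot: [-0.21, 0.978, 0.0, -0.0]
ft_force: [-1.2, 0.7, 0.1]
gripper_width: 0.997
grip_force: 0.0
```

```bash
python3 - <<'E'
from h import *
import cv2,json
s=get_state();c=camera_info("wrist");im=capture("wrist")
cv2.imwrite("pics/w1.png",cv2.resize(im[:,:,::-1],(800,600),interpolation=cv2.INTER_CUBIC))
json.dump({k:np.array(v).tolist() for k,v in c.items()},open("w1.json","w"))
for n,p in dict(bar=box(-.109,0,.173),barL=box(-.109,.05,.173),barR=box(-.109,-.05,.173),fe=np.array([.4565,.3917,.089]),railL=box(-.15,.135,.094),railR=box(-.15,-.135,.094)).items(): print(n,np.round(proj("wrist",p)*1.5625),np.round(p,3))
go([.4565,.3917,.16],yawdown(114))
E
```

```text
bar [372. 607.] [0.527 0.42  0.173]
barL [475. 607.] [0.507 0.465 0.173]
barR [268. 607.] [0.548 0.374 0.173]
fe [382. 383.] [0.456 0.392 0.089]
railL [600. 440.] [0.435 0.526 0.094]
railR [153. 439.] [0.545 0.28  0.094]
t 1.23 tcp [0.3978 0.3733 0.2199] | shift [-0.407 -0.049  0.399] turn [ 0.    -0.     0.002] deg 0.3 rows 3.0
```

View pics/w1.png

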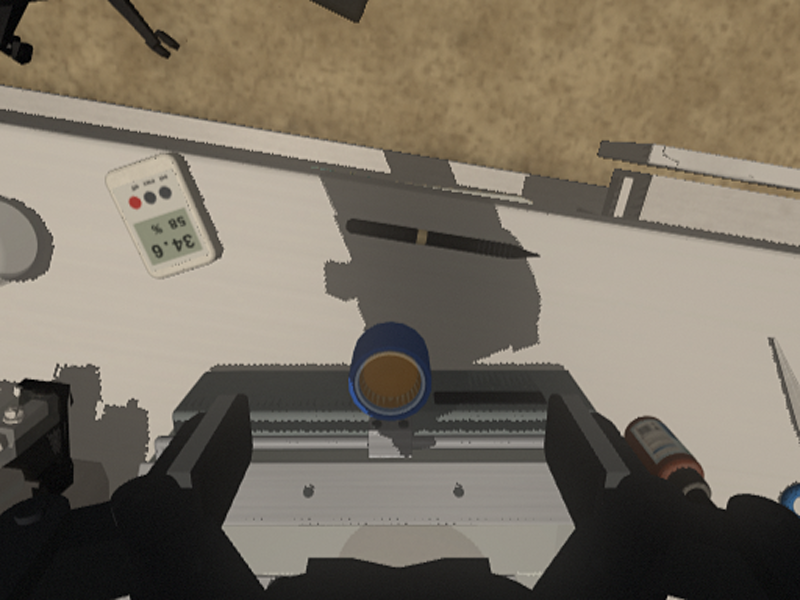

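The wrist view shows the feeder's rim ellipse centred at about (391,382) with a width of 82 px (50 mm, as it should be). The rail is at row ~441, where I predicted it. The feeder sits about 5 mm further toward +y of the box than I had estimated.

```bash
python3 - <<'E'
from h import *
f=atz("wrist",(391/1.5625,382/1.5625),.089);d=f-BOX;print(np.round(f,4),"box",d@EX,d@EY)
f[2]=.056
go(f+[0,0,.06],yawdown(114));go(f,yawdown(114))
E
```

```text
[0.4535 0.3959 0.089 ] box -0.18616750345804112 0.008334736542629268
t 1.23 tcp [0.3978 0.3733 0.2199] | shift [-0.401 -0.016  0.693] turn [ 0.    -0.     0.002] deg 0.3 rows 3.0
t 1.23 tcp [0.3978 0.3733 0.2199] | shift [-0.401 -0.016  1.093] turn [ 0.    -0.     0.002] deg 0.3 rows 5.0
```

Call:
drive_tool(deltas=[-0.4,-0.02,0.2,0,0,0,1,-0.4,-0.02,0.4,0,0,0,1,-0.4,-0.02,0.6,0,0,0,1,-0.4,-0.02,0.7,0,0,0,1,-0.4,-0.02,0.8,0,0,0,1,-0.4,-0.02,0.9,0,0,0,1,-0.4,-0.02,1,0,0,0,1,-0.4,-0.02,1,0,0,0,1])

```text
t: 1.9
tcp_pos: [0.4524, 0.3944, 0.0672]
tcp_rot: [-0.211, 0.978, -0.001, -0.002]
ft_force: [0.2, 0.2, -1.5]
gripper_width: 0.996
grip_force: 0.0
```

```bash
python3 - <<'E'
from h import *
import cv2
go([.4535,.3959,.056],yawdown(114))
im=capture("wrist");cv2.imwrite("pics/w2.png",im[:,:,::-1])
E
```

```text
t 1.9 tcp [0.4524 0.3944 0.0672] | shift [-0.011  0.006  0.075] turn [-0.    -0.001  0.002] deg 0.4 rows 1.0
```

View pics/w2.png

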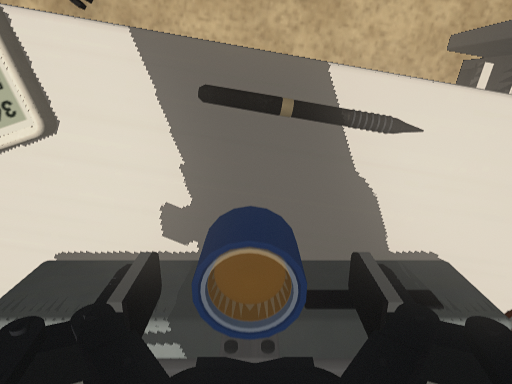

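The feeder rim is centred at (250,290), midway between the finger pads at (150 | 355), so I'll lower a little further and grip.

Call:
drive_tool(deltas=[-0.01,0,0.07,0,0,0,1,-0.01,0,0.07,0,0,0,0,-0.01,0,0.07,0,0,0,0,-0.01,0,0.07,0,0,0,0,-0.01,0,0.07,0,0,0,0,-0.01,0,0.07,0,0,0,0,-0.01,0,0.07,0,0,0,0,-0.01,0,0.07,0,0,0,0], force=40)

```text
t: 2.62
tcp_pos: [0.4564, 0.3944, 0.0603]
tcp_rot: [-0.209, 0.978, 0.0, 0.0]
ft_force: [-2.6, -3.1, 6.8]
gripper_width: 0.582
grip_force: 40.7
```

Call:
drive_tool(deltas=[0,0,-0.07,0,0,0,0,0,0,-0.14,0,0,0,0,0,0,-0.21,0,0,0,0,0,0,-0.28,0,0,0,0,0,0,-0.33,0,0,0,0,0,0,-0.33,0,0,0,0])

```text
t: 3.12
tcp_pos: [0.4569, 0.3951, 0.1113]
tcp_rot: [-0.21, 0.978, 0.001, 0.001]
ft_force: [0.6, 0.4, -2.1]
gripper_width: 0.582
grip_force: 42.0
```

```bash
python3 - <<'E'
from h import *
import cv2
go([.4535,.3959,.1],yawdown(114))
im=capture("wrist");b=capture("side")[160:280,125:345];b=cv2.resize(b,(500,273))
a=np.zeros((384,1012,3),np.uint8);a[:,:512]=im;a[:273,512:]=b
cv2.imwrite("pics/w3.png",cv2.resize(a[:,:,::-1],(800,304)))
E
```

```text
t 3.12 tcp [0.4569 0.3951 0.1113] | shift [0.019 0.014 0.075] turn [0.    0.001 0.001] deg 0.2 rows 1.0
```

View pics/w3.png

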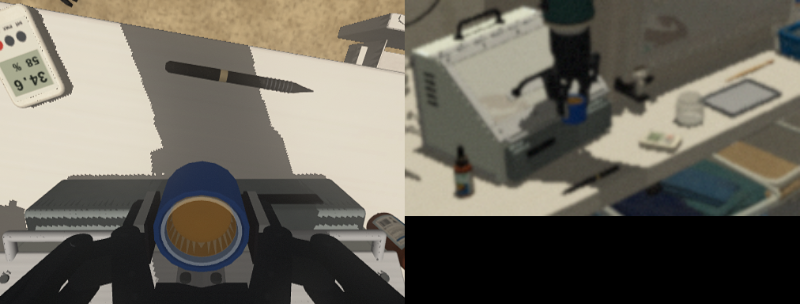

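The feeder hangs upright in the fingers, its rim at (203,230) in the wrist half, and the hatch is still shut. Next I'll back it away to the front.

Call:
drive_tool(deltas=[0.13,0,-0.03,0,0,0,0,0.26,0,-0.06,0,0,0,0,0.4,0,-0.1,0,0,0,0,0.55,0,-0.1,0,0,0,0,0.55,0,-0.1,0,0,0,0,0.55,0,-0.1,0,0,0,0,0.55,0,-0.1,0,0,0,0])

```text
t: 3.8
tcp_pos: [0.3812, 0.3607, 0.1238]
tcp_rot: [-0.209, 0.978, -0.0, 0.0]
ft_force: [0.8, -0.0, -2.0]
gripper_width: 0.576
grip_force: 42.0
```

```bash
python3 - <<'E'
from h import *
go([.46,.16,.135],yawdown(104));go([.52,-.035,.135],yawdown(104))
E
```

```text
t 3.8 tcp [0.3812 0.3607 0.1238] | shift [ 0.069 -1.436 -0.074] turn [-0.    -0.     0.057] deg 10.2 rows 6.0
t 3.8 tcp [0.3812 0.3607 0.1238] | shift [ 0.237 -2.786 -0.074] turn [-0.    -0.     0.057] deg 10.2 rows 11.0
```

Call:
drive_tool(deltas=[0.02,-0.12,-0.03,0,0,0,0,0.04,-0.3,-0.06,0,0,0,0,0.06,-0.5,-0.1,0,0,0,0,0.08,-0.7,-0.1,0,0,0,0,0.08,-0.85,-0.1,0,0,0,0,0.08,-1,-0.1,0,0,0,0,0.08,-1,-0.1,0,0,0,0])

```text
t: 4.38
tcp_pos: [0.4338, 0.2148, 0.1388]
tcp_rot: [-0.207, 0.978, -0.001, 0.0]
ft_force: [0.6, -1.6, -2.1]
gripper_width: 0.581
grip_force: 42.0
```

Call:
drive_tool(deltas=[0.02,-0.12,0,0,0,0,0,0.04,-0.3,0,0,0,0,0,0.06,-0.5,0,0,0,0,0,0.08,-0.7,0,0,0,0,0,0.08,-0.85,0,0,0,0,0,0.08,-1,0,0,0,0,0,0.08,-1,0,0,0,0,0])

```text
t: 4.97
tcp_pos: [0.4839, 0.0732, 0.1389]
tcp_rot: [-0.207, 0.978, -0.001, 0.0]
ft_force: [-0.1, 0.3, -1.1]
gripper_width: 0.58
grip_force: 42.1
```

```bash
python3 - <<'E'
from h import *
go([.535,-.035,.13],yawdown(104))
E
```

```text
t 4.97 tcp [0.4839 0.0732 0.1389] | shift [-0.019 -0.797  0.061] turn [-0.001  0.     0.055] deg 9.9 rows 3.0
```

Call:
drive_tool(deltas=[0,-0.15,0.02,0,0,0.015,0,-0.01,-0.35,0.04,0,0,0.03,0,-0.02,-0.55,0.06,0,0,0.045,0,-0.02,-0.7,0.06,0,0,0.055,0,-0.02,-0.8,0.06,0,0,0.055,0,-0.02,-0.8,0.06,0,0,0.055,0,-0.02,-0.8,0.06,0,0,0.055,0])

```text
t: 5.55
tcp_pos: [0.5342, -0.0313, 0.1296]
tcp_rot: [-0.124, 0.992, -0.0, -0.0]
ft_force: [0.7, 0.6, -1.3]
gripper_width: 0.581
grip_force: 42.1
```

```bash
python3 - <<'E'
from h import *
import cv2
go([.535,-.035,.13],yawdown(104))
for p in [(.5721,.053,.013),(.6087,-.1008,.013),(.5091,-.1228,.013),(.4731,.029,.013)]: print(np.round(proj("wrist",p)*1.5625))
im=capture("wrist");cv2.imwrite("pics/w4.png",cv2.resize(im[:,:,::-1],(800,600)))
E
```

```text
t 5.55 tcp [ 0.5342 -0.0313  0.1296] | shift [ 0.001 -0.025 -0.003] turn [-0.    -0.     0.001] deg 0.2 rows 1.0
[524. 390.]
[243. 386.]
[231. 204.]
[542. 209.]
```

View pics/w4.png

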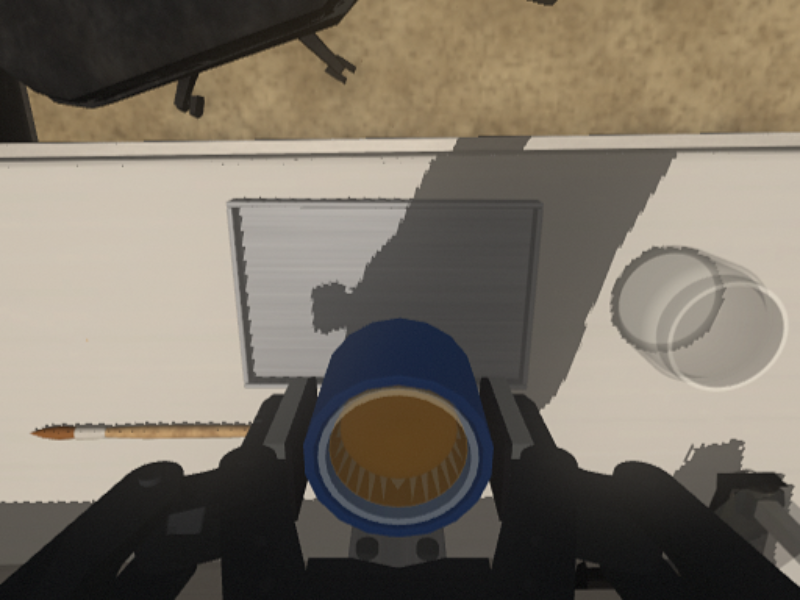

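The tray corners, read at about (230,203), (542,205), (525,385) and (245,385), match my prediction, so I'll lower the feeder.

Call:
drive_tool(deltas=[-0.02,-0.025,0.12,0,0,0,0,-0.02,-0.025,0.27,0,0,0,0,-0.02,-0.025,0.42,0,0,0,0,-0.02,-0.025,0.55,0,0,0,0,-0.02,-0.025,0.64,0,0,0,0,-0.02,-0.025,0.7,0,0,0,0,-0.02,-0.025,0.71,0,0,0,0,-0.02,-0.025,0.71,0,0,0,0])

```text
t: 6.27
tcp_pos: [0.5377, -0.0334, 0.0235]
tcp_rot: [-0.125, 0.992, 0.0, -0.0]
ft_force: [-0.3, -0.3, -2.6]
gripper_width: 0.585
grip_force: 42.1
```

Call:
drive_tool(deltas=[0,0,0.015,0,0,0,0,0,0,0.025,0,0,0,0,0,0,0.03,0,0,0,0,0,0,0.03,0,0,0,0])

```text
t: 6.6
tcp_pos: [0.5379, -0.034, 0.0194]
tcp_rot: [-0.124, 0.992, -0.0, 0.0]
ft_force: [0.3, -0.2, -0.8]
gripper_width: 0.583
grip_force: 42.1
```

Call:
drive_tool(deltas=[0,0,0.01,0,0,0,0,0,0,0.015,0,0,0,0,0,0,0.02,0,0,0,0,0,0,0.02,0,0,0,0])

```text
t: 6.93
tcp_pos: [0.5377, -0.034, 0.0159]
tcp_rot: [-0.124, 0.992, -0.0, -0.0]
ft_force: [-0.0, 0.4, -2.6]
gripper_width: 0.587
grip_force: 42.1
```

Call:
drive_tool(deltas=[0,0,0.01,0,0,0,0,0,0,0.015,0,0,0,0,0,0,0.015,0,0,0,0])

```text
t: 7.18
tcp_pos: [0.5377, -0.0339, 0.015]
tcp_rot: [-0.124, 0.992, 0.0, -0.0]
ft_force: [-12.0, 1.8, 30.7]
gripper_width: 0.58
grip_force: 44.7
```

It has touched down. I'll ease up about 1 mm and open.

Call:
drive_tool(deltas=[0,0,-0.005,0,0,0,0,0,0,-0.008,0,0,0,0,0,0,-0.008,0,0,0,0.62,0,0,-0.008,0,0,0,0.7,0,0,-0.008,0,0,0,0.8,0,0,-0.008,0,0,0,0.9,0,0,-0.008,0,0,0,0.9,0,0,-0.008,0,0,0,0.9])

```text
t: 7.85
tcp_pos: [0.5377, -0.034, 0.0149]
tcp_rot: [-0.124, 0.992, -0.0, -0.0]
ft_force: [-0.2, -0.3, 0.7]
gripper_width: 0.898
grip_force: 0.0
```

Call:
drive_tool(deltas=[0,0,-0.05,0,0,0,0.9,0,0,-0.15,0,0,0,0.9,0,0,-0.3,0,0,0,0.9,0,0,-0.5,0,0,0,0.9,0,0,-0.75,0,0,0,0.9,0,0,-1,0,0,0,0.9,0,0,-1,0,0,0,0.9,0,0,-1,0,0,0,0.9])

```text
t: 8.52
tcp_pos: [0.5388, -0.034, 0.1676]
tcp_rot: [-0.124, 0.992, -0.0, 0.002]
ft_force: [-0.3, -0.2, -0.0]
gripper_width: 0.899
grip_force: 0.0
```

```bash
python3 - <<'E'
from h import *
import cv2
go([.535,-.035,.16])
for p in [(.538,-.034,.045),(.538,-.034,.003)]: print(np.round(proj("wrist",p)),np.round(proj("side",p)))
im=capture("wrist");b=capture("side")[160:280,125:345];b=cv2.resize(b,(704,384))
cv2.imwrite("pics/w5.png",cv2.resize(np.hstack([im,b])[:,:,::-1],(800,253)))
th=np.radians(20)
for z in (.3,):
    M=ori(np.sin(th)*EX-np.cos(th)*EZ,EX);print(M)
    s=get_state();C=R.from_quat(s["tcp_rot"]).as_matrix();print(np.degrees(R.from_matrix(C.T@M).as_rotvec()),np.degrees(R.from_matrix(C.T@ori(np.sin(th)*EX-np.cos(th)*EZ,-EX)).as_rotvec()),s["joints"])
E
```

```text
t 8.52 tcp [ 0.5388 -0.034   0.1676] | shift [ 0.026 -0.     0.05 ] turn [0. 0. 0.] deg 0.0 rows 1.0
[253. 184.] [312. 206.]
[254. 171.] [312. 215.]
[[-4.06736643e-01  8.58451925e-01  3.12450948e-01]
 [ 9.13545458e-01  3.82207422e-01  1.39112125e-01]
 [-1.38777878e-17  3.42020143e-01 -9.39692621e-01]]
[-16.61065478 -14.02189288  79.41404113] [ 14.68048671 -17.39084008 -98.58052695] [-0.17127256  0.34484971  0.21458792  1.89997209 -0.0915692   0.90645248
  1.90783101]
```

View pics/w5.png

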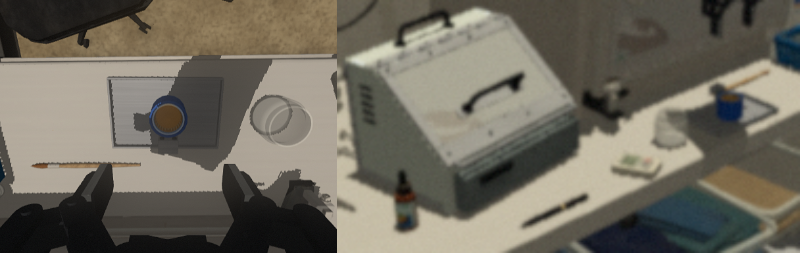

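The feeder stands upright near the middle of the tray, and the jar and thermometer have not moved. Now I'll go to the handle, swinging round in front of the cabinet corner.

```bash
cat >> h.py <<'E'
def tilted(deg): a=np.radians(deg);return ori(np.sin(a)*EX-np.cos(a)*EZ,EX)
E
python3 - <<'E'
from h import *
go([.44,.08,.23],yawdown(75))
E
```

```text
t 8.62 tcp [ 0.5374 -0.0339  0.1649] | shift [ 0.442  0.896 -0.434] turn [ 0.    -0.     0.163] deg 29.3 rows 5.0
```

Call:
drive_tool(deltas=[0.1,0.1,-0.1,0,0,0.02,0.9,0.2,0.25,-0.2,0,0,0.05,0.9,0.3,0.45,-0.3,0,0,0.08,0.9,0.4,0.65,-0.4,0,0,0.12,0.9,0.44,0.8,-0.43,0,0,0.16,0.9,0.44,0.9,-0.43,0,0,0.16,0.9,0.44,0.9,-0.43,0,0,0.16,0.9])

```text
t: 9.2
tcp_pos: [0.439, 0.0836, 0.2291]
tcp_rot: [0.125, 0.992, 0.0, -0.001]
ft_force: [0.4, 0.4, -0.1]
gripper_width: 0.899
grip_force: 0.0
```

```bash
python3 - <<'E'
from h import *
go([.40,.22,.25],yawdown(45))
E
```

```text
t 9.2 tcp [0.439  0.0836 0.2291] | shift [ 0.478  0.816 -0.139] turn [-0.   -0.    0.17] deg 30.6 rows 5.0
```

Call:
drive_tool(deltas=[0.1,0.15,-0.03,0,0,0.03,0.9,0.2,0.35,-0.06,0,0,0.07,0.9,0.35,0.55,-0.1,0,0,0.11,0.9,0.48,0.75,-0.14,0,0,0.15,0.9,0.48,0.82,-0.14,0,0,0.17,0.9,0.48,0.82,-0.14,0,0,0.17,0.9,0.48,0.82,-0.14,0,0,0.17,0.9])

```text
t: 9.78
tcp_pos: [0.4013, 0.218, 0.2495]
tcp_rot: [0.383, 0.924, -0.001, -0.0]
ft_force: [1.3, -0.4, -0.6]
gripper_width: 0.895
grip_force: 0.0
```

```bash
python3 - <<'E'
from h import *
go([.42,.37,.27],tilted(20))
E
```

```text
t 9.78 tcp [0.4013 0.218  0.2495] | shift [ 0.628  0.805 -0.138] turn [-0.111 -0.02   0.116] deg 29.0 rows 5.0
```

Call:
drive_tool(deltas=[0.1,0.15,-0.03,-0.02,0,0.02,0.9,0.25,0.35,-0.06,-0.04,-0.01,0.05,0.9,0.4,0.55,-0.1,-0.07,-0.01,0.08,0.9,0.55,0.75,-0.14,-0.1,-0.02,0.11,0.9,0.63,0.8,-0.14,-0.111,-0.02,0.116,0.9,0.63,0.8,-0.14,-0.111,-0.02,0.116,0.9,0.63,0.8,-0.14,-0.111,-0.02,0.116,0.9])

```text
t: 10.37
tcp_pos: [0.4194, 0.3688, 0.2703]
tcp_rot: [0.536, 0.826, 0.146, 0.095]
ft_force: [0.7, -1.1, 0.6]
gripper_width: 0.905
grip_force: 0.0
```

```bash
python3 - <<'E'
from h import *
import cv2
M=tilted(20);go(box(-.109,0,.173)-.08*M[:,2],M)
for p in [box(-.109,.05,.173),box(-.109,-.05,.173)]: print(np.round(proj("wrist",p)*1.5625))
im=capture("wrist");cv2.imwrite("pics/w6.png",cv2.resize(im[:,:,::-1],(800,600),interpolation=cv2.INTER_CUBIC))
E
```

```text
t 10.37 tcp [0.4194 0.3688 0.2703] | shift [0.017 0.525 0.349] turn [0. 0. 0.] deg 0.1 rows 3.0
[551. 187.]
[535. 360.]
```

View pics/w6.png

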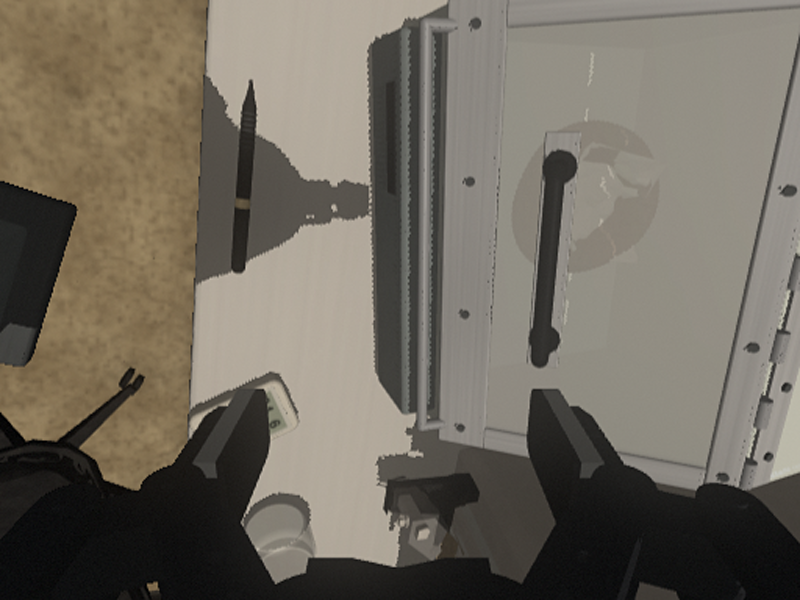

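The bar runs from about (557,163) to (540,360), midpoint (548,261). That is a few mm from the prediction, toward the hinge side.

```bash
python3 - <<'E'
from h import *
b=atz("wrist",(548/1.5625,261/1.5625),.173);d=b-BOX;print(np.round(b,4),d@EX,d@EY)
M=tilted(20);go(b-.06*M[:,2],M);go(b+.012*M[:,2],M)
E
```

```text
[0.5265 0.4283 0.173 ] -0.10630750366996214 0.008259681131072649
t 10.42 tcp [0.4202 0.3679 0.2706] | shift [0.08  0.539 0.489] turn [ 0.  0. -0.] deg 0.1 rows 3.0
t 10.42 tcp [0.4202 0.3679 0.2706] | shift [0.081 0.539 0.969] turn [ 0.  0. -0.] deg 0.1 rows 4.0
```

Call:
drive_tool(deltas=[0.03,0.15,0,0,0,0,0.7,0.06,0.35,0.1,0,0,0,0.65,0.08,0.54,0.25,0,0,0,0.65,0.08,0.54,0.4,0,0,0,0.65,0.08,0.54,0.49,0,0,0,0.65,0.08,0.54,0.49,0,0,0,0.65])

```text
t: 10.92
tcp_pos: [0.5081, 0.4186, 0.2266]
tcp_rot: [0.538, 0.825, 0.144, 0.095]
ft_force: [-0.1, -1.1, -0.9]
gripper_width: 0.654
grip_force: 0.0
```

```bash
python3 - <<'E'
from h import *
import cv2
M=tilted(20);go([.5265,.4283,.173]+.015*M[:,2],M)
im=capture("wrist");cv2.imwrite("pics/w7.png",im[:,:,::-1])
E
```

```text
t 10.92 tcp [0.5081 0.4186 0.2266] | shift [0.011 0.009 0.483] turn [-0.001  0.001 -0.001] deg 0.3 rows 2.0
```

View pics/w7.png

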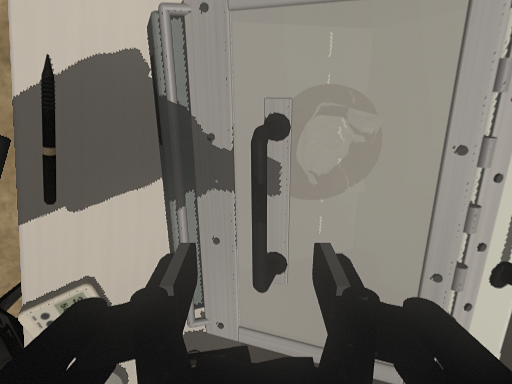

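The bar's midpoint is at (261,208) and lies between the fingers (190 | 320). I'll cross-check it before advancing.

```bash
python3 - <<'E'
from h import *
M=tilted(20)
b=atz("wrist",(261,208),.173);d=b-BOX;print(np.round(b,4),d@EX,d@EY);go(b+.015*M[:,2],M)
E
```

```text
[0.5272 0.4308 0.173 ] -0.10470482623147571 0.010267800113433218
t 10.97 tcp [0.5077 0.4193 0.2287] | shift [0.018 0.014 0.5  ] turn [-0.     0.    -0.001] deg 0.2 rows 2.0
```

Both measurements agree within 3 mm. I'll advance, then close.

Call:
drive_tool(deltas=[0.01,0.01,0.12,0,0,0,0.65,0.01,0.01,0.24,0,0,0,0.65,0.01,0.01,0.36,0,0,0,0.65,0.01,0.01,0.44,0,0,0,0.65,0.01,0.01,0.48,0,0,0,0.65,0.01,0.01,0.48,0,0,0,0.65])

```text
t: 11.47
tcp_pos: [0.531, 0.433, 0.1631]
tcp_rot: [0.538, 0.825, 0.147, 0.095]
ft_force: [0.3, -1.0, 0.2]
gripper_width: 0.653
grip_force: 0.0
```

Call:
drive_tool(deltas=[0,0,0,0,0,0,0.4,0,0,0,0,0,0,0.2,0,0,0,0,0,0,0,0,0,0,0,0,0,0,0,0,0,0,0,0,0,0,0,0,0,0,0,0], force=40)

```text
t: 11.97
tcp_pos: [0.53, 0.4331, 0.1639]
tcp_rot: [0.538, 0.825, 0.147, 0.095]
ft_force: [-13.2, -7.6, 10.8]
gripper_width: 0.097
grip_force: 39.3
```

```bash
python3 - <<'E'
from h import *
M=tilted(20);s=get_state();g=s["tcp_pos"]-.0187*M[:,2];h=g-BOX;print("grasp box",np.round([h@EX,h@EY,h[2]],4),s["joints"])
C=R.from_quat(s["tcp_rot"]).as_matrix()
# arc of the bar about hinge, relative to present grasp point, in tool axes / 0.15
r0=np.array([-.129,-.049])
for a in np.radians([5,10,15,20,25,30,35,40]):
    # raise: rotate front edge up
    x=r0[0]*np.cos(a)+r0[1]*np.sin(a)*1; z=-r0[0]*np.sin(a)+r0[1]*np.cos(a)
    D=(x-r0[0])*EX+(z-r0[1])*EZ;print(round(np.degrees(a)),np.round([x,z],3),np.round(C.T@D/.15,3))
E
```

```text
grasp box [-0.1075  0.0112  0.1814] [-0.81886651  0.43838243  0.04268742  1.80041273  0.19016012  0.58214587
 -0.50964422]
5 [-0.133 -0.038] [ 0.     0.003 -0.08 ]
10 [-0.136 -0.026] [ 0.     0.012 -0.16 ]
15 [-0.137 -0.014] [ 0.     0.028 -0.238]
20 [-0.138 -0.002] [ 0.     0.052 -0.315]
25 [-0.138  0.01 ] [ 0.     0.081 -0.39 ]
30 [-0.136  0.022] [ 0.001  0.118 -0.461]
35 [-0.134  0.034] [ 0.001  0.16  -0.53 ]
40 [-0.13   0.045] [ 0.001  0.208 -0.594]
```

The bar is gripped (opening about 8–10 mm, 39 N). Now I'll raise it along the arc.

Call:
drive_tool(deltas=[0,0,-0.04,0,0,0,0,0,0.003,-0.08,0,0,0,0,0,0.007,-0.12,0,0,0,0,0,0.012,-0.16,0,0,0,0,0,0.02,-0.2,0,0,0,0,0,0.028,-0.238,0,0,0,0,0,0.04,-0.277,0,0,0,0,0,0.052,-0.315,0,0,0,0])

```text
t: 12.63
tcp_pos: [0.5213, 0.4291, 0.2101]
tcp_rot: [0.538, 0.825, 0.146, 0.094]
ft_force: [-8.8, -2.0, -5.0]
gripper_width: 0.095
grip_force: 39.0
```

Call:
drive_tool(deltas=[0,0.014,-0.038,0,0,0,0,0,0.029,-0.075,0,0,0,0,0,0.047,-0.111,0,0,0,0,0,0.066,-0.146,0,0,0,0,0,0.087,-0.181,0,0,0,0,0,0.108,-0.215,0,0,0,0,0,0.132,-0.247,0,0,0,0,0,0.156,-0.279,0,0,0,0])

```text
t: 13.3
tcp_pos: [0.5267, 0.4315, 0.2567]
tcp_rot: [0.538, 0.825, 0.144, 0.093]
ft_force: [-26.2, -12.3, 3.6]
gripper_width: 0.096
grip_force: 39.9
```

Call:
drive_tool(deltas=[0,0,0,0,0,0,0,0,0,0,0,0,0,0,0,0,0,0,0,0,0,0,0,0,0,0,0,0])

```text
t: 13.63
tcp_pos: [0.5266, 0.4315, 0.2567]
tcp_rot: [0.538, 0.825, 0.144, 0.093]
ft_force: [-27.4, -13.2, 4.8]
gripper_width: 0.095
grip_force: 40.1
```

```bash
python3 - <<'E'
from h import *
import cv2
s=get_state();print(s["tcp_pos"],s["ft_force"],s["gripper_width"],s["grip_force"],s["t"],np.abs(s["qd"]).max())
z=s["tcp_pos"][2]-.1639;zz=-.049+z;print("rise",z,"angle est",np.degrees(np.arcsin(zz/.138)+np.arctan2(.049,.129)))
b=capture("side")[130:290,115:345];cv2.imwrite("pics/s8.png",cv2.resize(b[:,:,::-1],(800,556),interpolation=cv2.INTER_CUBIC))
E
```

```text
[0.52662261 0.4315473  0.25667658] [-27.3894787  -13.16605584   4.75147368] 0.09541403504888785 40.13887792825699 13.6333 0.0011200079442611644
rise 0.09277657730389088 angle est 39.29400885330899
```

View pics/s8.png

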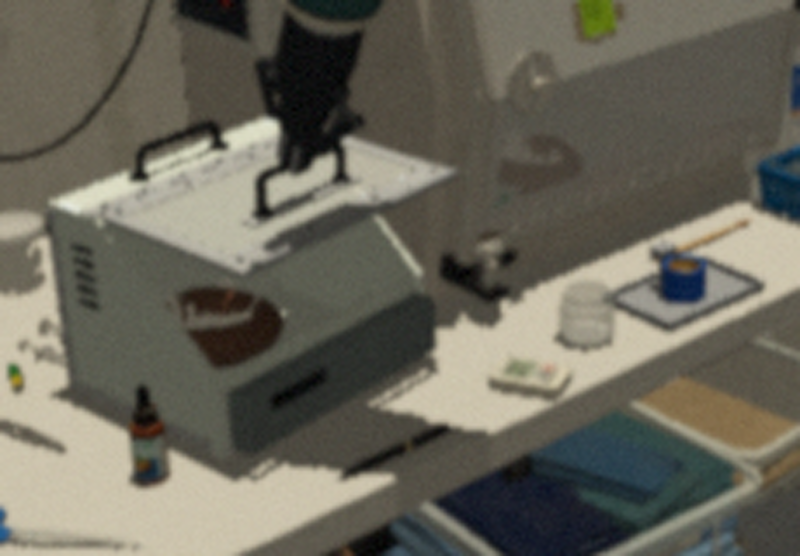

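The panel looks level (about 39° by the rise of the bar) and the arm is still. The feeder stands upright in the tray at (684,278), so I'll hand in.

```bash
python3 -c "
from station import *
print(hand_in())"
```

```text
the job is handed in; nothing more can be done
None
```

I handed the job in at about 13.7 s: the feeder stands upright on the tray, the arm is holding the hatch level at about 39°, and the jar, thermometer and bottle look untouched; no verdict came back.

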